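# Free and start the two-step timer

### The arm

A 6-joint arm with a two-finger parallel gripper is mounted at the origin on the work surface. World frame = base frame: x ahead of the robot, y to its left, z up, the work surface at z = 0. Lengths are in m, angles in rad, forces in N, time in s.
With the tool pointing down it reaches from about 0.3 to 0.85 m from the base axis. Payload 5.4 kg.
Tool frame: the origin (TCP) lies at the very end of the fingers, on their centre line; the grasp point (between the pads) lies grip_depth behind it (grip_depth is the distance from the TCP to the grasp point, in m); z points along the fingers, x is the direction in which the jaws open and shut, and the axes are right-handed (so a half turn about z gives the same grasp; the last joint's range is limited). The gripper opens to 85 mm and grips with 20 to 120 N. Pads are 22 mm wide; open, the fingers measure 114 mm over their backs; the gripper's body (76 mm by 85 mm) begins 54 mm behind the grasp point. The pads swing forward as they close: fully open they stand 13 mm farther back than shut.
Start: joints at [-1.311, 0.158, 1.597, -0, 1.386, -0.21], TCP at [0.26, -0.513, 0.231] pointing down, gripper open.
Joint ranges: [-2.91, 2.91], [-0.94, 2.29], [0.18, 2.7], [-1.29, 4.43], [0.17, 2.64], [-3, 3]. Speed limits (rad/s): [2.57, 2.57, 3.14, 3.14, 3.14, 3.14].

### API

Orientations are given as a unit quaternion [x, y, z, w].
In Python, from rig import * gives the robot as it stands. The module is installed in compiled form; this text tells all that it offers. Calls block until the motion is done:
- move_pose(position, orientation): joint-space move of the TCP to a pose.
- movel(position, speed=0.15, orientation=None, f_stop=None): straight line of the TCP; orientation=None keeps the orientation; speed is the mean speed in m/s. With f_stop (N) it stops when the force on the tool has changed by that much, and returns True; else False.
- move_joints(angles): joint-space move.
- gripper_to(opening): finger opening in m; the grip force is fixed at half the most; returns when the fingers have stopped.
- hold(seconds).
- inverse_kinematics(position, orientation): joint angles nearest the present ones, or None.
- get_image(name): name is "scene" or "top" or "wrist"; returns (picture, depth): 384x512x3 uint8, blue, green, red; 384x512 float32, m along the optical axis (not along the pixel's ray), 0 where there is no reading.
- calibration(name): a dict with "camera_matrix" (3x3 intrinsics, pixels), "distortion" ([k1, k2, p1, p2, k3] as OpenCV has them; the pictures are not rectified), "R" (3x3) and "t" (3): a world point X has camera coordinates R X + t. Camera axes: x right, y down, z forward; pixel columns grow to the right and rows downward; lengths in m; the calibration is good to about 2 mm. A picture is of the moment at which its call begins: read the wrist's pose just before it. calibration takes no time and is no camera call; for the wrist camera it gives the pose at the moment of the call.
A pose or a line that the arm cannot do raises Unreachable and nothing moves.
- sign_off(): hands the job in, once; it reports no verdict.
Trained networks look in the newest picture that a camera, given by its name, has taken for a name from the list of things; names that differ only in an ending like _2 or _b are one class to them, and where a whole thing is asked for, a point or a joint stands for the part that bears it (a point fixed in the world has none). Each returns a list of dicts, best first, with "conf" (0 to 1); they miss things now and then, are a little off and sometimes report something else, mostly with a low value. They report only what shows in the picture. A call takes as long as a camera call. They do not tell look-alikes from the thing itself.
- masks_of(target, camera): "region" (384x512 bool, what is visible of it) and "centre" ([column, row] in pixels, amid what is visible of it).
Readings, each from a call of its own:
- get_time_s(): time.
- get_joints(): joint angles.
- get_dq(): joint speeds.
- get_joint_efforts(): joint torques, N m.
- get_tcp_pos(): TCP position.
- get_eef_rot(): TCP orientation.
- get_ft_force(): force on the tool from outside, world axes, zero at the start.
- get_torque(): the same for the moment, N m.
- get_width(): finger opening in m.
Only numpy, scipy, OpenCV 4.12 (cv2) and the standard library are available. Lean on these libraries where they do the work, as an engineer would, in place of code of your own. Each camera call takes 0.05 s, during which the arm holds its last target.

### The job

The purple grip ring has been slipped round the timer's orange plunger as a guard: take it off and put it on the storage pin, all the way down so that it lies flat on the chrome plate. Then start the timer: press the plunger gently to its soft first stop and keep it there for about a second, push on through to the stiff second stop without forcing it, and let it spring fully back up. Leave the other things on the ledge where they are.

Things in the scene. Friction and masses are not known exactly. Their poses are not given: they have to be found in the camera images.
- timer: black plastic timer fixed to the ledge, 124 (x) x 94 (y) x 42 mm high, blank green-grey display on top at its -x end. Origin: centre of its underside, z up. Pushing on the timer or its plunger with more than 22 N damages it
- plunger_foot (a point): point on the flat top of the timer's case (42 mm above the ledge) on the axis of the upright orange plunger, whose round cap is 26 mm across. The plunger stands on a 30 mm wide screw collar whose setting differs every time and is not reported: the unpressed cap's top is 21 to 29 mm above this point, so find it by feel
- first_step (a joint): travel of the plunger in its soft first step, m: 0 unpressed, 0.005 at the first stop. Light spring: about 1 N to start, 2.8 N at the end. At the first stop the force rises with no further travel until 8 N, where the second step begins to give. Held there = over 0.004 with second_step under 0.0012
- second_step (a joint): further travel of the plunger beyond the first stop, m: 0 until pressed with more than 8 N, then stiffer (1.1 N per mm), 0.0045 at the hard second stop, reached with about 13 N; counts as reached from 0.0035 on. Both steps spring back to 0 when let go
- ring: purple firm silicone grip ring, outside 62 mm, hole 40 mm, 30 mm high, 40 to 85 g; lies flat on the timer's top round the plunger at the start. Origin: centre of its underside, z along its axis
- pin: storage pin fixed to the ledge: dark round foot 100 mm across and 8 mm high, upright steel pin 25 mm thick with a tapered tip, top 60 mm above the ledge. A loose chrome fractional plate (90 mm across, 14 mm thick) lies on the foot round the pin, its top 22 mm above the ledge; the ring goes on top of it. Origin: centre of the foot's underside, z up
- mug: stainless steel mug, 82 mm across, 92 mm high, origin at the centre of its underside; to be left alone
- hex_key: aluminium hex key, L shape 140 mm long, 8 mm thick, lying flat along its y axis, origin near the middle of the long leg on the ledge; to be left alone
- small_plate: small chrome fractional plate lying flat, 76 mm across, 12 mm thick, origin at the centre of its underside; to be left alone
- jar: amber jar with white lid, 64 mm across, 75 mm high, origin at the centre of its underside; to be left alone
- tape: blue roll of tape lying flat, 90 mm across, 24 mm high, origin at the centre of its underside; to be left alone
- clip: black square barbell clip with a yellow tab, 56 mm wide, 22 mm high, lying flat, origin at the centre of its underside; to be left alone
Not all that is in view belongs to the job. Leave any pink or red look-alike of the timer alone.

How it is judged:
By the outcome, as a careful person would: the job done as asked, in the order asked, and still so for the second after the job is handed in, with the robot touching nothing.
It also fails if it takes over 70 s, if anything falls off the work surface, if the arm or the gripper's body presses on something with over 40 N, if the wrist force passes 120 N, or if a joint passes its speed limit or range.

## Working session

There is one attempt and no reset: what is moved stays moved. The work goes in short steps, each a Python script; the robot and the scene stay as the last script left them, time stands still between calls to the robot, and variables do not carry over. Pictures are saved under pics/ and viewed, and the job is handed in when it is done.

```bash
mkdir -p pics; python3 - <<'E'
from rig import *
import cv2,numpy as np
for n in ["scene","top","wrist"]:
    im,d=get_image(n); cv2.imwrite(f"pics/{n}0.png",im); np.save(f"{n}0.npy",d)
    c=calibration(n); print(n,c["t"],(-np.array(c["R"]).T@np.array(c["t"])))
print(get_time_s(),get_eef_rot(),get_width(), get_ft_force())
try: print(grip_depth)
except Exception as e: print(e)
E
```

```text
scene [ 0.18273248 -0.33241623  1.59534481] [1.34341532 0.2103215  0.91652438]
top [-0.03315607  0.54521978  1.48499188] [ 0.29230295 -0.01672951  1.55494178]
wrist [-0.57372631 -0.03908521  0.37956228] [ 0.32716275 -0.4774122   0.3738973 ]
0.15 [ 8.52262060e-01 -5.23114517e-01 -5.55465089e-04 -5.24885362e-04] 0.08500540506155826 [-0.397044   -0.58796921 -0.46394826]
0.0187
```

View pics/scene0.png

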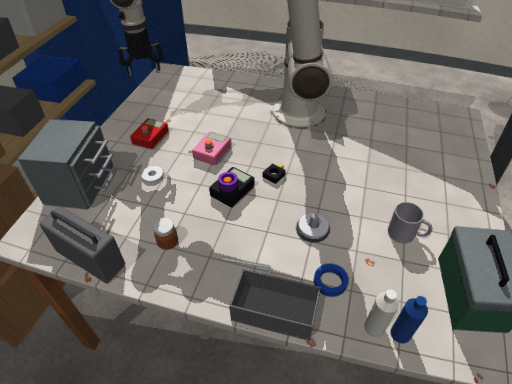

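View pics/top0.png

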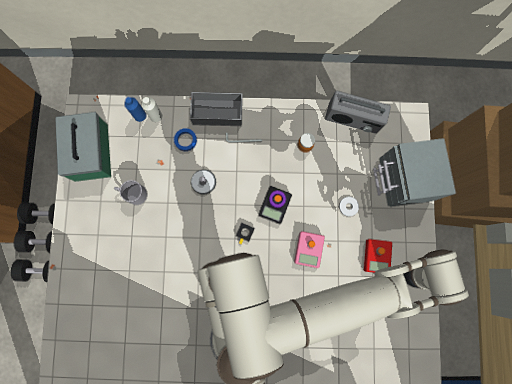

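View pics/wrist0.png

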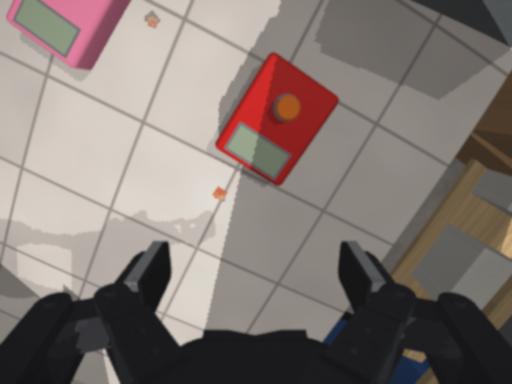

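The scene and top pictures show three timers. The black one with the purple ring is at scene (230,185) and top (275,203). The look-alikes are pink at scene (212,147) and top (310,248), and red at scene (150,132) and top (378,253). I choose the black one, since only it carries a purple ring. The pin with its chrome plate is at scene (313,226) and top (203,181). The blue tape at top (185,140) and the white/chrome small plate at top (348,206) are not targets.

```bash
cat > h.py <<'E'
from rig import *
import cv2,numpy as np
def pix2world(cal,uv,z=None,depth=None):
    K=np.array(cal["camera_matrix"],float);D=np.array(cal["distortion"],float);R=np.array(cal["R"]);t=np.array(cal["t"])
    uv=np.asarray(uv,float).reshape(-1,1,2)
    n=cv2.undistortPoints(uv,K,D).reshape(-1,2)
    r=np.c_[n,np.ones(len(n))]
    C=-R.T@t
    if depth is not None:
        return (r*np.asarray(depth).reshape(-1,1)-t)@R
    w=r@R
    return C+w*((z-C[2])/w[:,2])[:,None]
def cloud(name,cal,d,reg):
    v,u=np.nonzero(reg&(d>0))
    return pix2world(cal,np.c_[u,v],depth=d[v,u])
E
python3 - <<'E'
from h import *
for n in ["top","scene"]:
    im,d=get_image(n);cal=calibration(n)
    for t in ["timer","ring","pin","plunger_foot","mug","hex_key","small_plate","jar","tape","clip"]:
        for m in masks_of(t,n)[:3]:
            p=cloud(n,cal,d,m["region"])
            print(n,t,round(m["conf"],2),np.round(m["centre"]),m["region"].sum(),np.round(np.median(p,0),3) if len(p) else None, np.round(np.percentile(p,[2,98],axis=0),3).tolist() if len(p) else None)
    if n=="top":
        cv2.imwrite("pics/topcrop.png",cv2.resize(im[120:270,160:360],None,fx=4,fy=4,interpolation=cv2.INTER_CUBIC))
    else: cv2.imwrite("pics/scenecrop.png",cv2.resize(im[120:270,170:370],None,fx=4,fy=4,interpolation=cv2.INTER_CUBIC))
E
```

```text
top timer 0.72 [375. 257.] 822 [ 0.317 -0.5    0.042] [[0.26, -0.554, 0.007], [0.373, -0.46, 0.065]]
top timer 0.7 [311. 252.] 906 [ 0.33  -0.246  0.042] [[0.271, -0.299, -0.002], [0.392, -0.196, 0.062]]
top timer 0.61 [275. 211.] 656 [ 0.485 -0.111  0.041] [[0.435, -0.169, 0.026], [0.561, -0.061, 0.07]]
top ring 0.47 [271. 196.] 89 [ 0.518 -0.111  0.07 ] [[0.488, -0.145, 0.055], [0.541, -0.092, 0.076]]
top pin 0.71 [203. 182.] 77 [0.585 0.155 0.028] [[0.572, 0.117, 0.0], [0.625, 0.174, 0.062]]
top plunger_foot 0.96 [276. 210.] 703 [ 0.485 -0.114  0.041] [[0.432, -0.17, -0.0], [0.561, -0.061, 0.071]]
top plunger_foot 0.95 [310. 246.] 845 [ 0.332 -0.245  0.042] [[0.275, -0.295, 0.022], [0.392, -0.198, 0.063]]
top plunger_foot 0.66 [373. 255.] 730 [ 0.32  -0.5    0.042] [[0.264, -0.55, 0.019], [0.373, -0.462, 0.064]]
top mug 0.9 [131. 192.] 541 [0.532 0.432 0.032] [[0.489, 0.381, -0.003], [0.567, 0.471, 0.094]]
top hex_key 0.55 [241. 140.] 84 [0.756 0.008 0.004] [[0.75, -0.049, -0.006], [0.767, 0.077, 0.011]]
top small_plate 0.53 [349. 203.] 278 [ 0.503 -0.406  0.011] [[0.468, -0.441, 
[... 1093 characters left out ...]
. 134.] 795 [ 0.34  -0.498  0.041] [[0.256, -0.557, 0.001], [0.382, -0.458, 0.063]]
scene mug 0.79 [406. 226.] 1187 [0.553 0.427 0.057] [[0.496, 0.385, 0.002], [0.577, 0.493, 0.094]]
scene hex_key 0.65 [244. 263.] 191 [0.764 0.006 0.006] [[0.751, -0.052, -0.001], [0.776, 0.082, 0.011]]
scene small_plate 0.53 [152. 169.] 283 [ 0.512 -0.403  0.013] [[0.475, -0.437, 0.002], [0.544, -0.369, 0.017]]
scene jar 0.87 [166. 234.] 577 [ 0.766 -0.223  0.057] [[0.731, -0.254, 0.007], [0.785, -0.204, 0.078]]
scene tape 0.69 [330. 275.] 599 [0.758 0.245 0.024] [[0.719, 0.203, 0.004], [0.804, 0.283, 0.028]]
scene clip 0.53 [272. 170.] 317 [0.405 0.001 0.02 ] [[0.359, -0.033, -0.001], [0.433, 0.031, 0.026]]
```

View pics/topcrop.png

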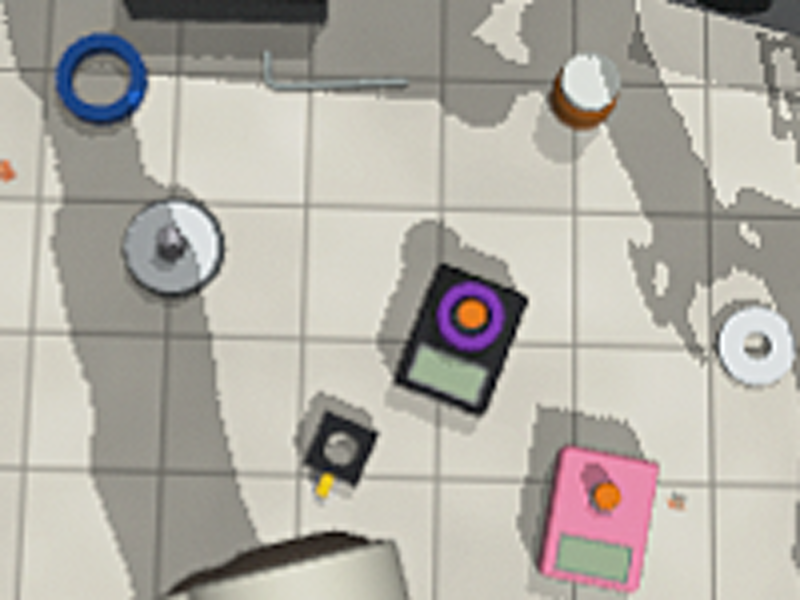

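View pics/scenecrop.png

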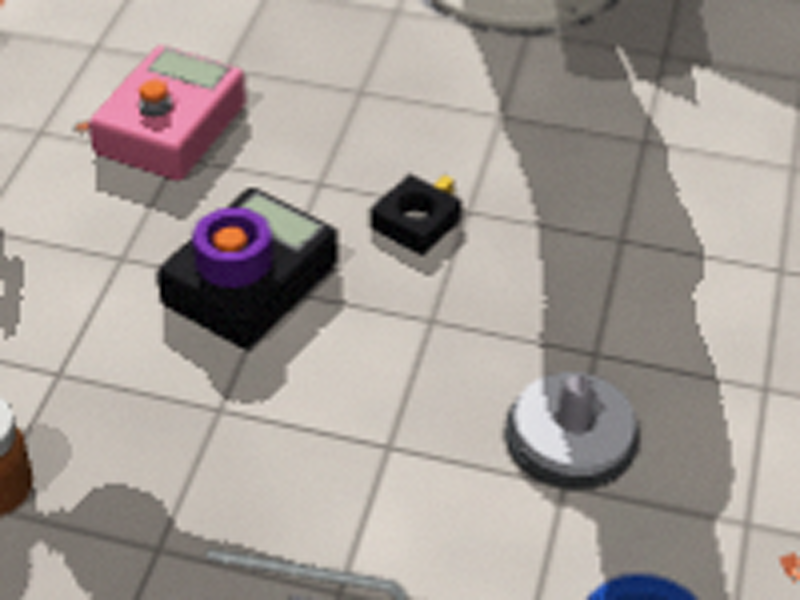

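The close crops confirm it: the black timer carries the purple ring with the orange cap inside it, at topcrop (470,315) and scenecrop (230,240). Next I'll measure the ring and the pin with the wrist camera.

```bash
cat >> h.py <<'E'
def quat(phi): return [float(np.cos(phi/2)),float(np.sin(phi/2)),0.,0.]
def colormask(im,which):
    h=cv2.cvtColor(im,cv2.COLOR_BGR2HSV)
    if which=="purple": return cv2.inRange(h,(125,90,40),(150,255,255))
    if which=="orange": return cv2.inRange(h,(5,150,90),(20,255,255))
E
python3 - <<'E'
from h import *
cal=calibration("wrist")
R=np.array(cal["R"]);t=np.array(cal["t"])
p=np.array(get_tcp_pos());print(p,R[2],R@p+t)
# where does axis hit z=.07 relative to tcp, in tool frame
phi=-0.22
def go(x,y,z,ph):
    move_pose([x,y,z],quat(ph)); hold(0.3)
# offset camera from tcp: 0.076 along phi+90
q=(0.52,-0.118); n=np.array([-np.sin(phi),np.cos(phi)])
c=np.array(q)-0.076*n
go(c[0],c[1],0.22,phi)
im,d=get_image("wrist");cal=calibration("wrist");cv2.imwrite("pics/w1.png",im);np.savez("w1.npz",d=d,im=im,**cal)
print(get_time_s(),get_joints(),get_tcp_pos())
q=(0.59,0.15); c=np.array(q)-0.076*n
go(c[0],c[1],0.22,phi)
im,d=get_image("wrist");cal=calibration("wrist");cv2.imwrite("pics/w2.png",im);np.savez("w2.npz",d=d,im=im,**cal)
print(get_time_s(),get_joints(),get_tcp_pos(),get_ft_force())
E
```

```text
[ 0.26027374 -0.5126706   0.23127515] [-0.2640545  -0.13547427 -0.95494604] [0.00070226 0.02960048 0.15932887]
3.0917 [-5.89894092e-01  7.36439221e-02  1.71191700e+00 -2.30522580e-05
  1.35597673e+00 -3.69066879e-01] [ 0.50328644 -0.19262529  0.22002343]
4.5167 [-7.85790933e-02  1.75357706e-01  1.60042400e+00 -6.77101096e-05
  1.36577718e+00  1.42608153e-01] [0.57346638 0.07509537 0.22002144] [ 0.30256316 -0.18977965  0.22029961]
```

View pics/w1.png

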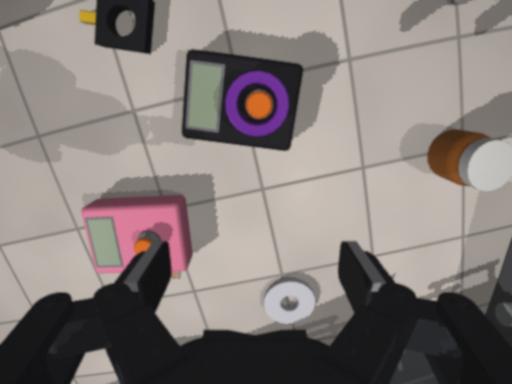

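View pics/w2.png

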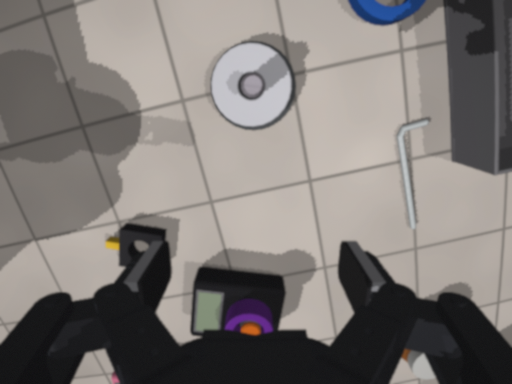

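In w1 the ring is at (257,103) with the orange cap at (259,104), on the black timer. The pink one is at (140,235). In w2 the chrome plate and pin are at (252,85).

```bash
python3 - <<'E'
from h import *
def circ(P):
    A=np.c_[2*P[:,:2],np.ones(len(P))];b=(P[:,:2]**2).sum(1);s=np.linalg.lstsq(A,b,rcond=None)[0];return s[:2],np.sqrt(s[2]+s[:2]@s[:2])
w=np.load("w1.npz");im,d=w["im"],w["d"]
m=colormask(im,"purple");m[:, :200]=0
cs=max(cv2.findContours(m,cv2.RETR_EXTERNAL,cv2.CHAIN_APPROX_NONE)[0],key=cv2.contourArea)
e=cv2.fitEllipse(cs);print("ring ell",e)
print(circ(pix2world(w,cs[:,0].astype(float),z=.072)), pix2world(w,e[0],z=.072))
P=cloud("w",w,d,m>0);top=P[P[:,2]>.066];print("ring z",np.percentile(P[:,2],[5,50,95]),"bbox ctr",(np.percentile(top,1,axis=0)+np.percentile(top,99,axis=0))/2)
o=colormask(im,"orange");o[200:]=0;o[:,:200]=0;o[:,350:]=0
e=cv2.fitEllipse(max(cv2.findContours(o,cv2.RETR_EXTERNAL,cv2.CHAIN_APPROX_NONE)[0],key=cv2.contourArea));print("cap",e,pix2world(w,e[0],z=.067))
P=cloud("w",w,d,o>0);print("cap cloud",np.median(P,0),np.percentile(P[:,2],[10,50,90]))
w=np.load("w2.npz");im,d=w["im"],w["d"]
r=np.zeros(d.shape,bool);r[30:140,200:305]=1
P=cloud("w",w,d,r)
pl=P[abs(P[:,2]-.022)<.005];pn=P[P[:,2]>.045]
print("plate",np.median(pl,0),(np.percentile(pl,1,axis=0)+np.percentile(pl,99,axis=0))/2,np.ptp(pl,axis=0))
print("pin",len(pn),np.median(pn,0),(pn.min(0)+pn.max(0))/2,np.ptp(pn,axis=0),pn[:,2].max())
tp=pn[pn[:,2]>.055];print("pintop",len(tp),tp.mean(0))
cv2.imwrite("pics/w2c.png",cv2.resize(im[30:140,190:310],None,fx=5,fy=5,interpolation=cv2.INTER_CUBIC))
E
```

```text
ring ell ((256.6197204589844, 103.05976867675781), (65.06938934326172, 66.60755920410156), 5.719277858734131)
(array([ 0.52073292, -0.12256894]), np.float64(0.03136471729435679)) [[ 0.52090759 -0.12174772  0.072     ]]
ring z [0.04246231 0.07233241 0.07375946] bbox ctr [ 0.52099889 -0.12240189  0.07112958]
cap ((258.9017639160156, 104.71809387207031), (25.960031509399414, 26.269624710083008), 7.117490768432617) [[ 0.52279048 -0.1238504   0.067     ]]
cap cloud [ 0.52270249 -0.12364555  0.0708362 ] [0.06898934 0.0708362  0.07187573]
plate [0.58962242 0.16732182 0.02266668] [0.58928653 0.1654793  0.0225767 ] [0.08909686 0.08967728 0.00754086]
pin 496 [0.59118949 0.16380063 0.05998832] [0.5912074  0.16390443 0.05711584] [0.02448327 0.02440324 0.01162609] 0.06292888573300463
pintop 435 [0.59124885 0.16380294 0.05960206]
```

View pics/w2c.png

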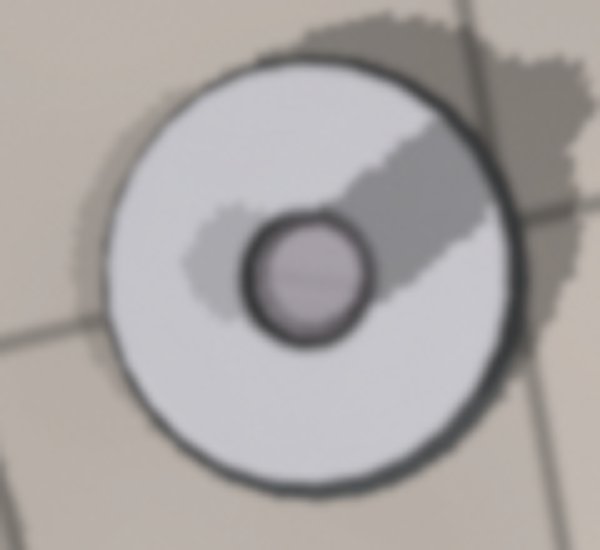

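Ring at about (0.521,-0.122), cap at about (0.523,-0.124) and pin at about (0.591,0.164). I'll pre-close the gripper above the ring and check how the fingertips move relative to the reported TCP.

```bash
python3 - <<'E'
from h import *
phi=-0.22
gripper_to(0.074)
move_pose([0.521,-0.1222,0.13],quat(phi)); hold(0.2)
im,d=get_image("wrist");cal=calibration("wrist");cv2.imwrite("pics/w3.png",im);np.savez("w3.npz",d=d,im=im,**cal)
tcp=np.array(get_tcp_pos());print(get_time_s(),get_width(),tcp,get_ft_force())
for s in (slice(90,200),slice(310,420)):
    r=np.zeros(d.shape,bool);r[225:330,s]=1
    P=cloud("w",cal,d,r)-tcp;P=P[P[:,2]>-.03]
    print(len(P),np.sort(P[:,2])[[0,5,20,50,100]],P[np.argsort(P[:,2])[:5]])
E
```

```text
5.9333 0.07424919620742788 [ 0.52174073 -0.12136244  0.13061419] [ 0.77651329  0.49910301 -0.07424144]
5532 [0.00953126 0.01018979 0.01124145 0.0128407  0.0148424 ] [[-0.03739819  0.0070489   0.00953126]
 [-0.03752618  0.00653909  0.00964917]
 [-0.03611558  0.01286626  0.00971875]
 [-0.03615335  0.01247173  0.01006053]
 [-0.0377113   0.00561124  0.01006426]]
5590 [0.00945002 0.01047137 0.01142534 0.01310833 0.01504009] [[ 0.03516285 -0.00915715  0.00945002]
 [ 0.03660307 -0.00212931  0.00973038]
 [ 0.03661021 -0.00129724  0.01018619]
 [ 0.03617398 -0.00401313  0.01042975]
 [ 0.03730993  0.00042323  0.01042993]]
```

View pics/w3.png

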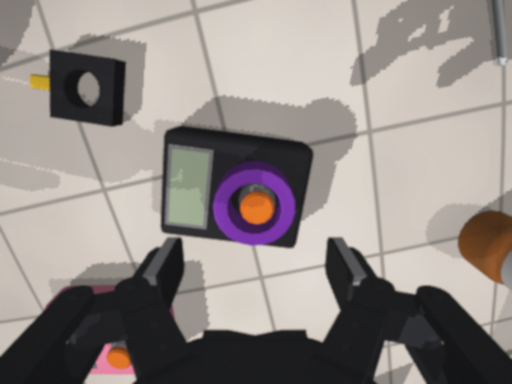

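The ring is centred between the fingers at (255,205). The tips sit about 9 mm above the TCP at this opening, so TCP z=0.041 leaves about 5–7 mm between the tips and the case. Descending.

```bash
python3 - <<'E'
from h import *
phi=-0.22
print(movel([0.521,-0.1222,0.041],0.08,orientation=quat(phi),f_stop=4),get_tcp_pos(),get_ft_force())
im,d=get_image("wrist");cv2.imwrite("pics/w4.png",im)
gripper_to(0.055)
print(get_width(),get_tcp_pos(),get_ft_force(),get_time_s())
im,d=get_image("wrist");cv2.imwrite("pics/w5.png",im)
E
```

```text
False [ 0.52156465 -0.12244096  0.04164941] [0.05969941 0.02752293 0.56798354]
0.059870573067965484 [ 0.52197561 -0.12265598  0.04216538] [-0.20087738  0.70878444  5.68798162] 7.525
```

View pics/w5.png

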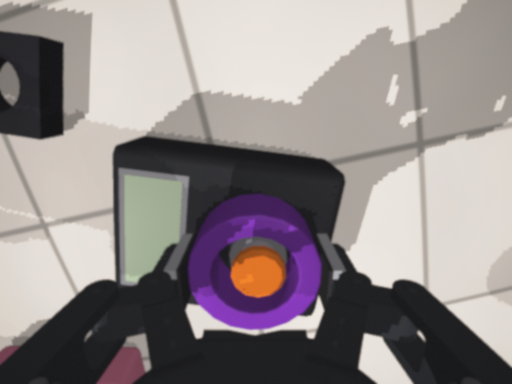

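The ring is held (width 59.9 mm) and clear of the cap. Lifting it straight up.

```bash
python3 - <<'E'
from h import *
phi=-0.22
print(movel([0.5215,-0.1224,0.14],0.07,orientation=quat(phi)))
print(get_width(),get_tcp_pos(),get_ft_force(),get_time_s())
movel([0.591,0.164,0.14],0.2); hold(0.3)
tcp=np.array(get_tcp_pos())
im,d=get_image("wrist");cal=calibration("wrist");cv2.imwrite("pics/w6.png",im)
m=colormask(im,"purple")>0
P=cloud("w",cal,d,m)-tcp;t=P[P[:,2]>np.percentile(P[:,2],90)-.005]
print(tcp,get_width(),"ring top rel",np.percentile(P[:,2],[5,50,95]),(np.percentile(t,1,axis=0)+np.percentile(t,99,axis=0))/2,get_time_s())
im,d=get_image("scene");cv2.imwrite("pics/s6.png",cv2.resize(im[120:270,170:370],None,fx=4,fy=4,interpolation=cv2.INTER_CUBIC))
E
```

```text
False
0.059839422465924774 [ 0.52114179 -0.12222674  0.13940473] [ 0.38599391  0.21800612 -0.54435354] 9.1417
[0.59099832 0.16360513 0.14003421] 0.060101608227967375 ring top rel [0.00860088 0.02985827 0.03125861] [-0.00047917  0.0011295   0.02907248] 11.1167
```

View pics/w6.png

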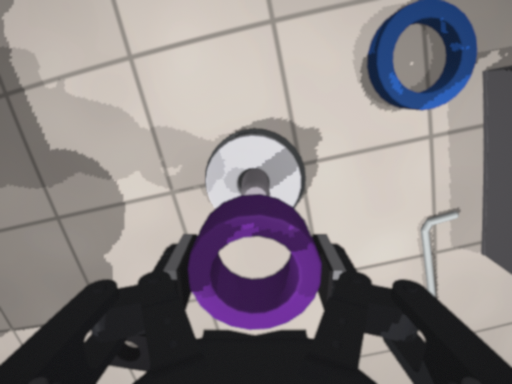

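View pics/s6.png

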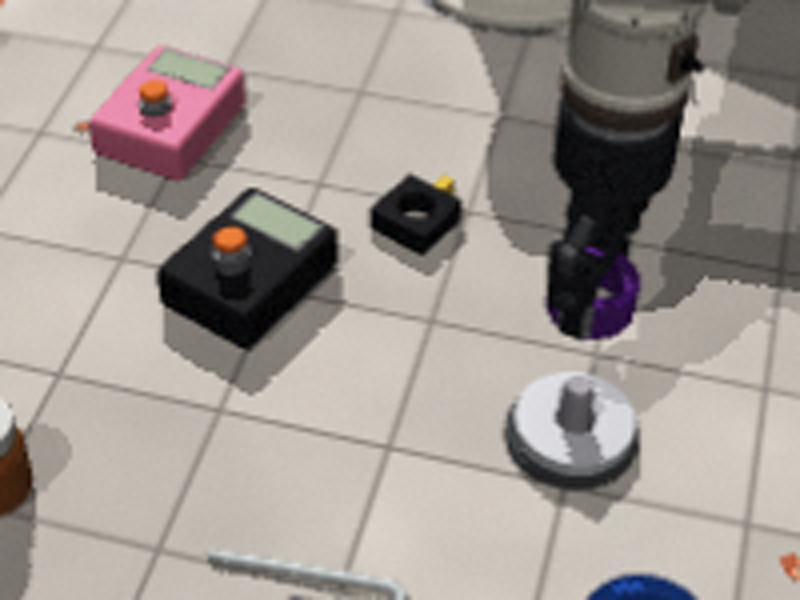

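w6 shows the ring level in the jaws at (255,260) and the pin ahead of it at (254,182). The scene crop shows the plunger intact at (230,250). Lowering the ring onto the pin.

```bash
python3 - <<'E'
from h import *
phi=-0.22
print(movel([0.5912,0.1632,0.075],0.15)); hold(0.2)
f0=np.array(get_ft_force())
s=movel([0.5912,0.1632,0.0225],0.04,f_stop=4)
p=np.array(get_tcp_pos());f=np.array(get_ft_force());print(s,p,f-f0,get_width(),get_time_s())
im,d=get_image("scene");cv2.imwrite("pics/s7.png",cv2.resize(im[150:270,230:390],None,fx=5,fy=5,interpolation=cv2.INTER_CUBIC))
im,d=get_image("wrist");cv2.imwrite("pics/w7.png",im)
E
```

```text
False
False [0.59148005 0.1632213  0.02284884] [-0.06635919  0.48771009 -0.02114391] 0.060047889222666684 13.4083
```

View pics/s7.png

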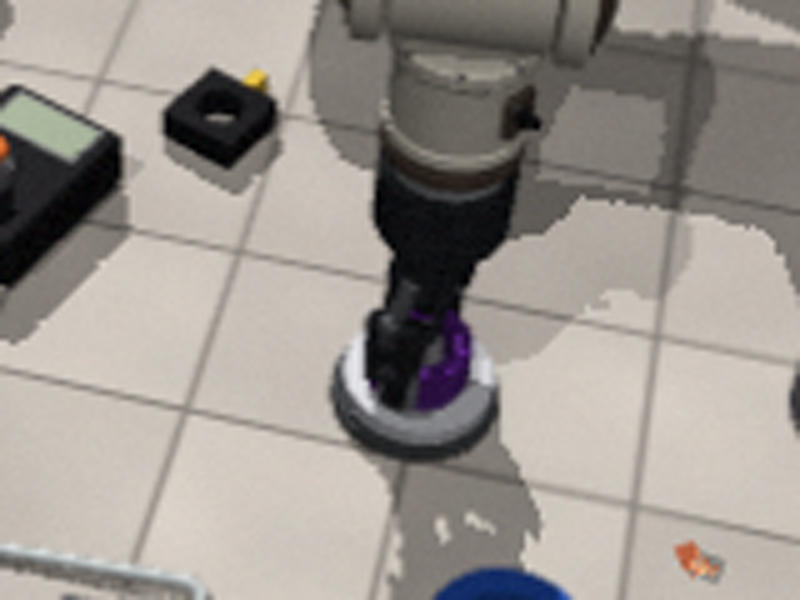

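View pics/w7.png

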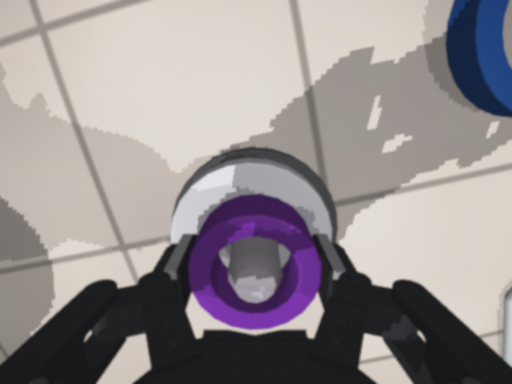

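The ring is round the pin and about 1 mm above the plate, with the pin visible inside it at (255,270). Going on to gentle contact, then releasing.

```bash
python3 - <<'E'
from h import *
s=movel([0.5912,0.1632,0.0195],0.015,f_stop=2.5)
print(s,get_tcp_pos(),get_ft_force())
gripper_to(0.078); hold(0.1)
print(get_width(),get_ft_force(),get_time_s())
movel([0.5912,0.1632,0.14],0.15)
# go back toward timer side, view the ring
movel([0.575,0.09,0.19],0.2)
gripper_to(0.0)
im,d=get_image("wrist");cal=calibration("wrist");cv2.imwrite("pics/w8.png",im)
m=colormask(im,"purple");r=m>0
P=cloud("w",cal,d,r);t=P[P[:,2]>.04]
print("ring z pct",np.percentile(P[:,2],[2,10,50,90,98]),(np.percentile(t,1,axis=0)+np.percentile(t,99,axis=0))/2)
A=np.c_[t[:,:2]-t[:,:2].mean(0),np.ones(len(t))];t2=t[t[:,2]>np.median(t[:,2])-.004];A=np.c_[t2[:,:2]-t2[:,:2].mean(0),np.ones(len(t2))]
print("slope",np.linalg.lstsq(A,t2[:,2],rcond=None)[0],get_time_s())
im,d=get_image("scene");cv2.imwrite("pics/s8.png",cv2.resize(im[150:270,230:390],None,fx=5,fy=5,interpolation=cv2.INTER_CUBIC))
E
```

```text
True [0.59158048 0.16325207 0.02215051] [-1.34518469 -0.05006175  4.62846185]
0.07801869975585225 [-0.62118791 -0.54350772 -0.38409784] 14.1417
ring z pct [0.04279148 0.05127947 0.05253662 0.05356192 0.05421273] [0.59083884 0.16310106 0.04887657]
slope [0.00258341 0.00051718 0.05256459] 16.45
```

View pics/w8.png

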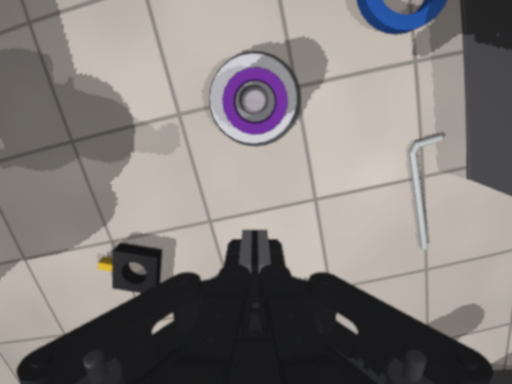

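View pics/s8.png

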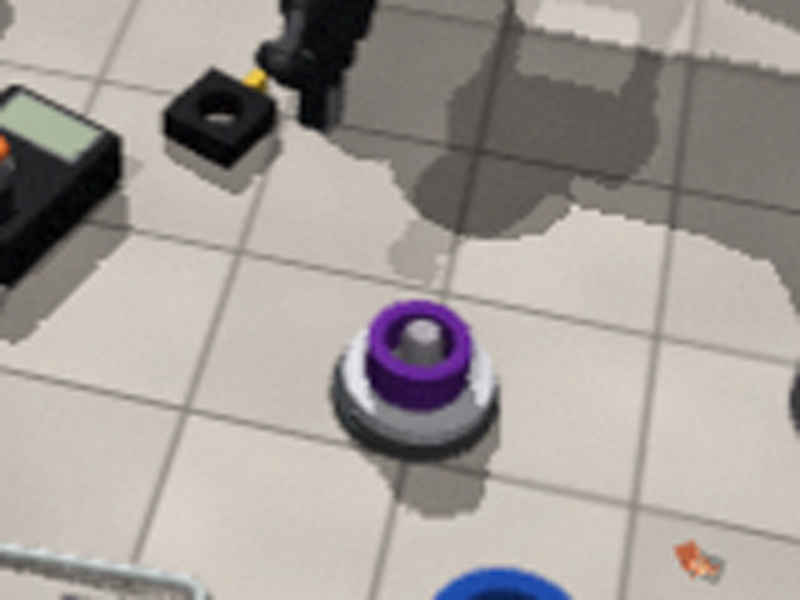

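The ring lies flat: its top is at 52.6 mm with negligible slope, round the pin at (255,100). The gripper is now shut, so I'll hover over the plunger and take a fresh look at the cap.

```bash
python3 - <<'E'
from h import *
phi=-0.22
n=np.array([-np.sin(phi),np.cos(phi)])
c=np.array([0.5225,-0.1238])-0.05*n
move_pose([c[0],c[1],0.14],quat(phi)); hold(0.2)
im,d=get_image("wrist");cal=calibration("wrist");cv2.imwrite("pics/w9.png",im)
o=colormask(im,"orange");k=[x for x in cv2.findContours(o,cv2.RETR_EXTERNAL,cv2.CHAIN_APPROX_NONE)[0] if cv2.contourArea(x)>50]
for x in k:
    mm=np.zeros_like(o);cv2.drawContours(mm,[x],-1,255,-1);P=cloud("w",cal,d,mm>0)
    t=P[P[:,2]>np.percentile(P[:,2],80)-.0025]
    e=cv2.fitEllipse(x);print(e,(np.percentile(t,1,axis=0)+np.percentile(t,99,axis=0))/2,np.ptp(t,axis=0),np.percentile(P[:,2],[5,50,95]))
move_pose([0.5227,-0.1238,0.085],quat(phi)); hold(0.4)
F=[get_ft_force() for _ in range(2)]
for _ in range(8): hold(0.02);F.append(get_ft_force())
F=np.array(F);print(F.mean(0),F.std(0),get_tcp_pos(),get_time_s(),get_width())
E
```

```text
((109.79975891113281, 304.6645202636719), (12.067585945129395, 22.82370376586914), 61.8651008605957) [ 0.40857813 -0.20003109  0.13588924] [0.12442438 0.10308223 0.14789168] [0.0608824  0.06374059 0.20855491]
((489.8263244628906, 198.4300994873047), (49.045406341552734, 58.56678009033203), 145.7054443359375) [ 0.72804064 -0.23323399  0.05269892] [0.01773284 0.05002616 0.01060733] [0.01109324 0.04000934 0.05438976]
((254.94288635253906, 138.3833465576172), (33.640296936035156, 34.825645446777344), 7.647877216339111) [ 0.5226155  -0.12375907  0.07078044] [0.02477512 0.02527647 0.00389663] [0.06878861 0.07087826 0.07204869]
[ 0.00214157 -0.2148899  -0.00448768] [0.40780456 0.21322592 0.56132133] [ 0.52279359 -0.12408593  0.08525353] 18.75 -0.00013117319100139496
```

View pics/w9.png

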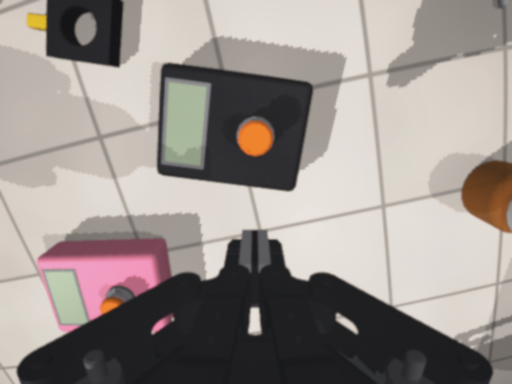

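The cap is at (255,137) in w9, which is world (0.5226,-0.1238) with its top near 0.0708. Force noise is about 0.55 N per reading, so I'll average. Pressing slowly to the first stop.

```bash
python3 - <<'E'
from h import *
def favg(n=8):
    F=[]
    for _ in range(n): F.append(get_ft_force()); hold(0.01)
    return np.mean(F,0)
f0=favg(20)
a=movel([0.5226,-0.1238,0.0735],0.04,f_stop=4); f1=favg(6)
print("approach",a,get_tcp_pos(),f1-f0,get_time_s())
if not a:
    s=movel([0.5226,-0.1238,0.0605],0.004,f_stop=5)
    t=get_time_s();z=get_tcp_pos();f=favg(8)
    print("press",s,z,f-f0,t,get_time_s(),get_tcp_pos())
np.save("f0.npy",f0)
E
```

```text
approach False [ 0.52252571 -0.12376736  0.07332834] [-0.10124368 -0.11357296 -0.0374252 ] 19.4083
press True [ 0.522623   -0.12382731  0.06543427] [-0.80431011  0.2455621   4.12418056] 21.375 21.4417 [ 0.52263065 -0.12379455  0.06543574]
```

About 4.1 N at z=0.0654, so 5 mm down and inside the 2.8–8 N plateau: this is the first stop. I'll hold for a second, then push through and release.

```bash
python3 - <<'E'
from h import *
f0=np.load("f0.npy")
F=[]
for _ in range(9): hold(0.1);F.append(get_ft_force()[2]-f0[2])
print("hold",np.round(F,1),get_tcp_pos(),get_time_s())
s=movel([0.5226,-0.1238,0.0606],0.005,f_stop=10)
F=[]
for _ in range(6): F.append(get_ft_force()[2]-f0[2]);hold(0.01)
z=get_tcp_pos();print("second",s,z,np.round(F,1),np.mean(F),get_time_s())
E
```

```text
hold [5.  6.2 5.8 5.7 5.6 4.7 4.9 4.9 4.6] [ 0.52260127 -0.12379459  0.06540161] 22.3417
second False [ 0.5227358  -0.12386226  0.06168275] [12.2 11.9 11.3 10.9 12.3 11.7] 11.699329850473765 23.4083
```

At 11.7 N and 3.7 mm that is borderline for the second stop, so I'll push slightly further under a force guard, then let go.

```bash
python3 - <<'E'
from h import *
f0=np.load("f0.npy")
s=movel([0.5226,-0.1238,0.0595],0.005,f_stop=3)
F=[]
for _ in range(10): F.append(get_ft_force()[2]-f0[2]);hold(0.01)
z=get_tcp_pos();print("second",s,z,np.round(F,1),np.mean(F),get_time_s())
E
```

```text
second False [ 0.52278903 -0.12385985  0.06072109] [12.9 11.9 13.3 13.6 13.  12.4 11.3 13.2 13.4 13. ] 12.791688285658271 23.8583
```

12.8 N and 4.7 mm beyond the first stop, so the second stop is reached. Releasing straight up and checking.

```bash
python3 - <<'E'
from h import *
phi=-0.22
movel([0.5226,-0.1238,0.10],0.08)
n=np.array([-np.sin(phi),np.cos(phi)])
c=np.array([0.5225,-0.1238])-0.05*n
movel([c[0],c[1],0.16],0.15); hold(0.4)
im,d=get_image("wrist");cal=calibration("wrist");cv2.imwrite("pics/w10.png",im)
o=colormask(im,"orange")
for x in cv2.findContours(o,cv2.RETR_EXTERNAL,cv2.CHAIN_APPROX_NONE)[0]:
    if cv2.contourArea(x)<50: continue
    mm=np.zeros_like(o);cv2.drawContours(mm,[x],-1,255,-1);P=cloud("w",cal,d,mm>0)
    print(np.median(P,0),np.percentile(P[:,2],[5,50,95]))
for n in ["top","scene"]:
    im,d=get_image(n);cal=calibration(n);cv2.imwrite(f"pics/{n}10.png",im)
    for t in ["ring","pin","mug","hex_key","small_plate","jar","tape","clip"]:
        for m in masks_of(t,n)[:1]:
            p=cloud(n,cal,d,m["region"]); print(n,t,np.round(m["conf"],2),np.round(np.median(p,0),3))
print(get_time_s(),get_ft_force())
E
```

```text
[ 0.35904461 -0.24757208  0.06408018] [0.06103933 0.06408018 0.22173241]
[ 0.72428013 -0.22490821  0.04399451] [0.01269686 0.04399451 0.05513445]
[ 0.52284393 -0.12383027  0.07110212] [0.06900661 0.07110212 0.07234702]
top ring 0.69 [0.582 0.163 0.048]
top mug 0.91 [0.535 0.433 0.035]
top hex_key 0.66 [0.756 0.024 0.006]
top small_plate 0.7 [ 0.5   -0.406  0.01 ]
top jar 0.85 [ 0.737 -0.231  0.07 ]
top tape 0.54 [ 0.736 -0.231  0.07 ]
scene ring 0.64 [0.608 0.166 0.05 ]
scene pin 0.79 [0.627 0.161 0.009]
scene mug 0.55 [0.552 0.428 0.056]
scene hex_key 0.51 [0.764 0.015 0.007]
scene small_plate 0.67 [ 0.51  -0.403  0.013]
scene jar 0.76 [ 0.767 -0.225  0.063]
scene tape 0.82 [0.757 0.244 0.024]
scene clip 0.59 [0.404 0.002 0.02 ]
26.5333 [-0.02764134 -0.10506754 -0.26589873]
```

View pics/scene10.png

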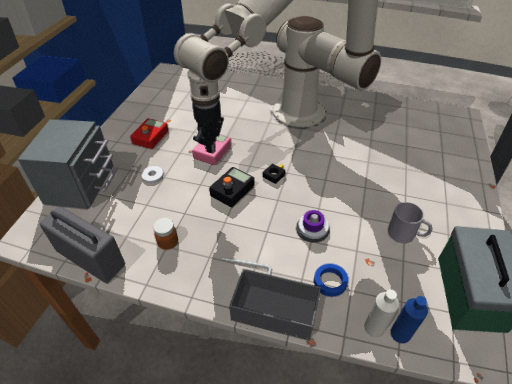

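View pics/w10.png

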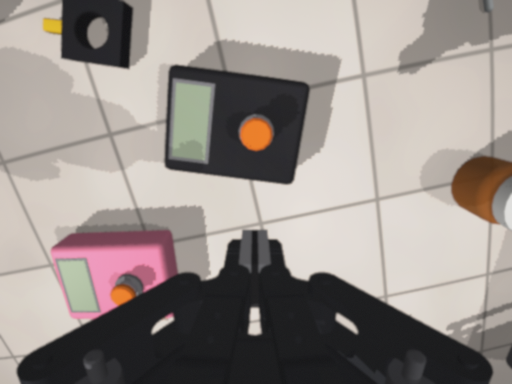

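The scene picture shows the ring on the pin at (313,220), the plunger back up at (228,182), and the other things in place. The cap top reads 0.0711 against 0.0708 before pressing. Handing in.

```bash
python3 -c "
from rig import *
sign_off(); print(get_time_s())"
```

```text
the job is handed in; nothing more can be done
the job is handed in; nothing more can be done
```

The ring is on the storage pin and the timer has been started, in the order asked. I handed the job in at about 26.5 s, with the gripper clear of everything.

- **Ring:** I lifted it straight off the plunger and lowered it onto the pin. A close wrist view after release put its top at 52.6 mm (expected 52 mm) with negligible slope, so it lies flat on the plate.
- **First stop:** I pressed the plunger to about 4–6 N at z = 65.4 mm and held it there for about 1 s.
- **Second stop:** The first push ended at 11.7 N and 3.7 mm of travel, which was borderline. I pushed a little further without letting go, to 12.8 N and about 4.7 mm beyond the first stop. The highest single reading was 13.6 N, against the 22 N damage limit.
- **Spring-back:** The cap top read 71.1 mm after release, against 70.8 mm before.
- **Other things:** Most stayed within a few millimetres of their first readings.
    - **Hex key:** its reading differed by 9–16 mm along its length. I took this as detector scatter on a thin part, since the arm never went near it.
    - **Tape:** the top-view detector took the jar for the tape, but the scene view showed the tape unmoved.
    - **Clip:** it was not reported in the last top view, but the scene view showed it unmoved.

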